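# Click the channel wheel of a test box to its pointer

## Task

With a fingertip, flick the toothed edge of the white wheel on top of the white test box away from the robot, click by click, until the one tooth that carries a wide cross bar comes to rest between the two small aluminium posts, on the far side of the wheel. Do not let the bar go a click past the posts, do not take the wheel between the fingers, leave the things standing round the box where they are, and finish clear of everything.

Things in the scene. Friction and masses are not known exactly. Their poses are not given: they have to be found in the camera images.
- case: white test box, fixed to the bench, 190 (x) x 170 (y) x 75 mm (z); origin at the centre of its underside; its x axis points away from the robot (yaw within 0.4 rad), z up. On its top, round the wheel, lies a flat black plate 138 x 88 mm; above the top stand only the wheel, two posts and, at local y = +62, x = -45 to +45 mm, a row of terminals 17 mm tall
- axle (a point): centre of the white wheel, on its axle (along the case's y), at case (0, -20, 81) mm, 6 mm above the case's top. Hub 52 mm across, 26 wide; eight radial teeth 45 degrees apart, flat blades 5 thick, 26 wide, tips 46 mm from the axle. At rest in a click the teeth above the case stand 22.5 and 67.5 degrees to the near and far side of straight up, none straight up
- wheel (a joint): wheel angle, rad: 0 with the cross-barred tooth between the posts (67.5 degrees beyond straight up, far side); grows as the wheel's top moves away from the robot (case +x). Clicks every 0.785 rad (0, -0.785, ..); a sprung detent of 0.08 N m (about 2 N at a tooth) tips over half-way and runs on into the next click. Starts 1, 2 or 3 clicks before 0
- bar (a point): middle of the cross bar on the marked tooth, 42 mm from the axle; the bar is 54 mm long (along the axle), 8 high, 6 thick, of the wheel's white plastic, and stands 14 mm out on each side of the wheel. It starts on the near side, or just before or just past the top of the wheel
- pointer (a point): point midway between the tops of the two small aluminium posts (6 x 8 mm, 24 mm tall) that stand on the case 34 mm to each side of the wheel's mid-plane, 44 mm beyond the axle (case +x), 18 mm above it
- reel_mid (a point): centre (half-way up) of a loose grey reel, 60 mm across and 42 mm tall, standing beside the case: leave it alone
- tape_mid (a point): centre (half-way up) of a loose yellow roll of tape lying flat, 64 mm across and 20 mm tall, beside the case: leave it alone
- meter_mid (a point): centre (half-way up) of a loose orange hand meter, 75 x 45 x 30 mm, lying beside the case: leave it alone

How it is judged:
By the outcome, as a careful person would: the job done as asked, in the order asked, and still so for the second after the job is handed in, with the robot touching nothing.
It also fails if it takes over 40 s, if anything falls off the work surface, if the arm or the gripper's body presses on something with over 40 N, if the wrist force passes 120 N, or if a joint passes its speed limit or range.

## Robot

A 6-joint arm with a two-finger parallel gripper is mounted at the origin on the work surface. World frame = base frame: x ahead of the robot, y to its left, z up, the work surface at z = 0. Lengths are in m, angles in rad, forces in N, time in s.
With the tool pointing down it reaches from about 0.4 to 0.825 m from the base axis. Payload 7 kg.
Tool frame: the origin (TCP) lies at the very end of the fingers, on their centre line; the grasp point (between the pads) lies 19 mm behind it; z points along the fingers, y is the line along which they close (so a half turn about z gives the same grasp; the last joint's range is limited). The gripper opens to 85 mm and grips with 20 to 120 N. Pads are 22 mm wide; open, the fingers measure 114 mm over their backs; the gripper's body (76 mm by 85 mm) begins 54 mm behind the grasp point. The pads swing forward as they close: fully open they stand 13 mm farther back than shut.
Start: joints at [-0.875, 0.359, 0.012, 0, -1.224, -0.288], TCP at [0.268, -0.62, 0.231] pointing down, gripper open.
Joint ranges: [-3.07, 3.07], [-1.43, 2.12], [-1.02, 1.25], [-3.03, 1.67], [-3.05, -0], [-3.03, 3.03]. Speed limits (rad/s): [2.39, 2.39, 3.01, 3.14, 3.14, 3.14].

## Interface

Orientations are given as a unit quaternion [x, y, z, w].
In Python, from cell import manip, vision gives the robot as it stands.
- The arm moves only by the tool step_arm, never from a script. Its argument "moves" is a list of rows, each an object of numbers: "tx", "ty", "tz": the shift along the tool's x, y, z in m; "rx", "ry", "rz": the turn, a rotation vector about the tool's x, y, z in degrees; "gripper": the opening, from -1 (shut) to 1 (fully open). In form: [{"tx": .., "ty": .., "tz": .., "rx": .., "ry": .., "rz": .., "gripper": ..}, ...]. A call has 1 to 5 rows; each row shifts and turns the commanded pose from where the row before left it, along the tool's axes as they then stand; what a row does not reach is not made up. A row lasts 1/8 s, in which the tool goes at most 62.5 mm and 10.7 degrees, less where a joint would pass 70% of its speed; a pose out of reach is approached as far as the arm can. A call with a gripper value outside its range is refused whole. The fingers move at their own pace and stop on an object; "squeeze" is the grip in N (left out, the last holds). Time passes only in rows, so rows that do not move let the fingers close. It gives the time, the measured TCP pose, the force, the opening and the grip force at its end, in the units of the state.
- manip.sense(): the state, without advancing time (a new reading comes with each control period).
- vision.grab_frame(name): name is "scene" or "top"; returns (picture, depth): 384x512x3 uint8, red, green, blue; 384x512 float32, m along the optical axis (not along the pixel's ray), 0 where there is no reading.
- vision.camera_model(name): a dict with "fx", "fy", "cx", "cy" (pixels), "extrinsics" (4x4, takes a point from camera to world coordinates). Camera axes: x right, y down, z forward; pixel columns grow to the right and rows downward; lengths in m; the calibration is good to about 2 mm. A picture is of the moment at which its call begins. camera_model takes no time and is no camera call.
- manip.finish_job(): hands the job in; it is judged then, once.
The state is a dict: "time_s": time; "joint_pos": joint angles; "joint_vel": joint speeds; "joint_torque": joint torques, N m; "position": TCP position; "orientation": TCP orientation; "contact_force": force on the tool from outside, world axes, zero at the start; "wrist_torque": the same for the moment, N m; "gripper_width": opening from 0.0 (shut) to 1.0 (fully open); "grip_force": force on a finger pad.
Only numpy, scipy, OpenCV 4.12 (cv2) and the standard library are available. Lean on these libraries where they do the work, as an engineer would, in place of code of your own. Each camera call takes 0.05 s, during which the arm holds its last target. There are 200 camera calls.

## Working session

There is one attempt and no reset: what is moved stays moved. The work goes in short steps, Python scripts to look and compute and a tool call to move; the robot and the scene stay as the last step left them, time stands still between calls to the robot, and variables do not carry over. Pictures are saved under pics/ and viewed, at most 10 in all, crops included, and the job is handed in when it is done.

Besides the shell and the picture viewer there is one more tool, called after ">>>" by a JSON object that holds its "name" and its "arguments", one argument or row to a line. step_arm: Moves the arm, as the interface text tells. Its arguments: {"type":"object","properties":{"moves":{"type":"array"},"squeeze":{"type":"number"}},"required":["moves"]}

```bash
mkdir -p pics; ls; python3 - <<'E'
from cell import manip, vision
import cv2,numpy as np
for n in("scene","top"):
    p,d=vision.grab_frame(n); np.savez(f"{n}0.npz",p=p,d=d)
    m=vision.camera_model(n); print(n,m["fx"],m["cx"],m["cy"],np.round(m["extrinsics"],3).tolist())
    cv2.imwrite(f"pics/{n}0.png",cv2.resize(p[:,:,::-1],None,fx=1.5,fy=1.5))
s=manip.sense();print(s["time_s"],s["position"],s["orientation"],s["gripper_width"])
E
```

```text
pics
scene 383.53063896694033 257.2716546058371 186.89005092331783 [[0.641, 0.595, -0.486, 1.031], [0.768, -0.488, 0.416, -0.276], [0.011, -0.639, -0.769, 0.695], [0.0, 0.0, 0.0, 1.0]]
top 427.10498878726656 251.44139618115793 187.36664599416346 [[0.017, -0.99, 0.142, 0.506], [-1.0, -0.014, 0.018, 0.044], [-0.016, -0.142, -0.99, 0.949], [0.0, 0.0, 0.0, 1.0]]
0.1 [ 0.26749455 -0.61926177  0.230447  ] [-2.02443337e-01  9.79293689e-01  7.19581874e-04 -2.20805902e-04] 0.9974056986493435
```

View pics/scene0.png

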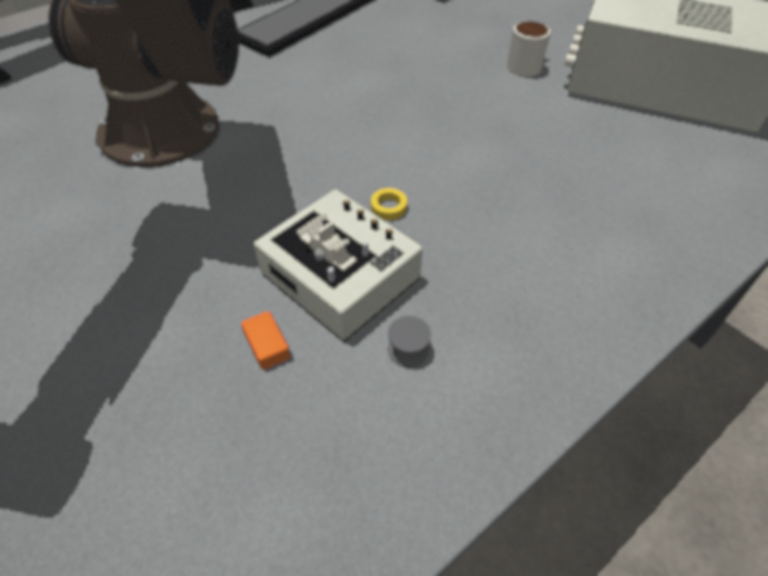

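View pics/top0.png

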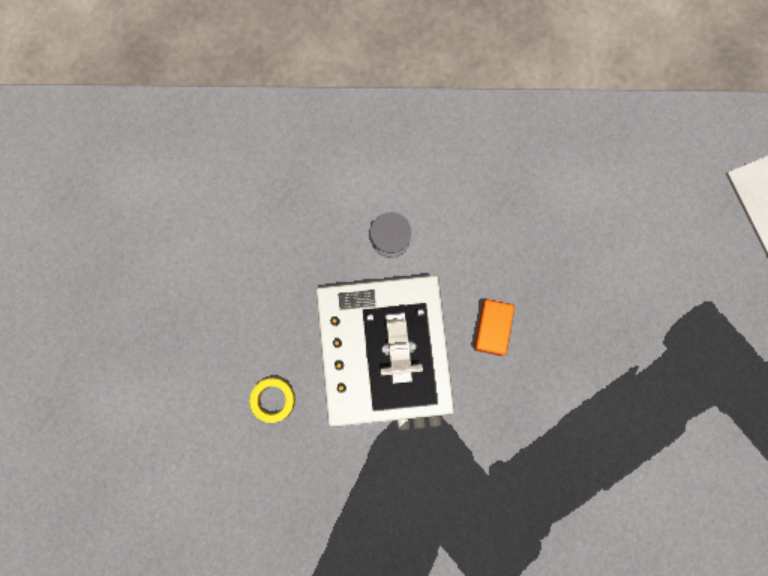

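The top view shows the case at about (385,350) of the 1.5x picture, the wheel at (398,348), the posts at (370,317) and (421,312), and the cross bar on the near side at about (401,369).

```bash
cat > h.py <<'E'
import numpy as np,cv2
from cell import vision
def cloud(n,d):
    m=vision.camera_model(n);v,u=np.mgrid[:384,:512]
    P=np.stack([(u-m["cx"])/m["fx"]*d,(v-m["cy"])/m["fy"]*d,d,np.ones_like(d)],-1)@np.array(m["extrinsics"]).T
    return P[...,:3]
def ray(n,u,v,z):
    m=vision.camera_model(n);E=np.array(m["extrinsics"])
    r=E[:3,:3]@[(u-m["cx"])/m["fx"],(v-m["cy"])/m["fy"],1];o=E[:3,3]
    return o+r*(z-o[2])/r[2]
E
python3 - <<'E'
from h import *
f=np.load("top0.npz");p,d=f["p"],f["d"];P=cloud("top",d)
m=((abs(P[...,2]-.075)<.008)&(d>0)).astype(np.uint8)
n,l,s,c=cv2.connectedComponentsWithStats(m);i=1+s[1:,4].argmax()
r=cv2.minAreaRect(P[l==i][:,:2].astype(np.float32)*1000);print(r,np.median(P[l==i][:,2]))
box=cv2.boxPoints(r);print(box)
# yaw of edge nearest x
e=min([box[1]-box[0],box[2]-box[1]],key=lambda q:abs(np.arctan(q[1]/q[0])));y=np.arctan(e[1]/e[0])
R=np.array([[np.cos(y),-np.sin(y)],[np.sin(y),np.cos(y)]]);C=np.array(r[0])/1000
print("yaw",y,"axle",C+R@[0,-.02],"post mid",C+R@[.044,-.02])
for u,v,z in((370,317,.099),(421,312,.099),(401,369,.12),(401,369,.1),(334,321,.09),(341,388,.09)):
    q=ray("top",u/1.5,v/1.5,z); print((u,v),q, "case",(R.T@(q[:2]-C)*1000).round(1))
# profile along wheel
L=(P[...,:2]-C)@R*1000
for x in range(-50,56,4):
    row=[]
    for a,b in((-12,12),(15,27),(-27,-15)):
        k=(abs(L[...,0]-x)<2)&(L[...,1]+20>a)&(L[...,1]+20<b)&(d>0); z=P[...,2][k]*1000
        row.append((int(np.median(z)),int(z.max())) if len(z) else None)
    print(x,row)
# objects
h=cv2.cvtColor(p,cv2.COLOR_RGB2HSV)
g=(P[...,2]>.012)&(P[...,2]<.06)&(d>0)
n,l,s,c=cv2.connectedComponentsWithStats(g.astype(np.uint8))
for i in range(1,n):
    if s[i,4]>80: print(c[i],s[i,4],P[l==i].mean(0).round(3))
cv2.imwrite("pics/crop.png",cv2.resize(p[195:285,200:310,::-1],None,fx=6,fy=6,interpolation=2))
E
```

```text
((537.3191528320312, 49.9652214050293), (190.23870849609375, 169.99502563476562), 6.979635715484619) 0.07454159176759462
[[432.57608  122.77428 ]
 [453.2333   -45.960983]
 [642.06226  -22.843834]
 [621.405    145.89142 ]]
yaw 0.12181759 axle [0.53974948 0.03011343] post mid [0.58342342 0.03546016]
(370, 317) [0.57876676 0.06842164 0.099     ] case [43.4 13.3]
(421, 312) [0.58646705 0.0007035  0.099     ] case [ 42.8 -54.9]
(401, 369) [0.51079308 0.02686935 0.12      ] case [-29.1 -19.7]
(401, 369) [0.51092042 0.02645226 0.1       ] case [-29.1 -20.1]
(334, 321) [0.57341452 0.11698202 0.09      ] case [44.  62.1]
(341, 388) [0.48474106 0.10537073 0.09      ] case [-45.5  61.4]
-50 [(75, 77), (74, 77), (74, 77)]
-46 [(81, 86), (75, 79), (75, 77)]
-42 [(83, 86), (75, 76), (75, 78)]
-38 [(83, 87), (75, 76), (73, 76)]
-34 [(109, 115), (111, 114), (95, 115)]
-30 [(114, 117), (113, 116), (114, 117)]
-26 [(110, 113), (110, 115), (110, 113)]
-22 [(106, 110), (75, 77), (74, 78)]
-18 [(102, 106), (75, 77), (74, 77)]
-14 [(102, 105), (74, 76), (75, 79)]
-10 [(103, 107), (75, 78), (75, 77)]
-6 [(104, 106), (76, 89), (76, 86)]
-2 [(123, 129), (87, 89), (84, 90)]
2 [(125, 128), (85, 88), (86, 89)]
6 [(105, 107), (77, 86), (75, 88)]
10 [(103, 107), (75, 77), (73, 76)]
14 [(101, 106), (74, 78), (74, 77)]
18 [(101, 105), (74, 78), (74, 76)]
22 [(105, 108), (75, 76), (75, 77)]
26 [(109, 113), (74, 76), (74, 76)]
30 [(112, 115), (75, 77), (75, 78)]
34 [(111, 114), (74, 77), (75, 77)]
38 [(82, 83), (75, 77), (73, 78)]
42 [(82, 85), (74, 76), (74, 77)]
46 [(79, 84), (74, 76), (74, 76)]
50 [(75, 78), (75, 77), (75, 79)]
54 [(75, 78), (74, 76), (75, 78)]
[260.17495712 154.7186964 ] 583 [0.707 0.043 0.041]
[329.39866667 217.964     ] 750 [ 0.573 -0.108  0.028]
[180.87272727 266.58863636] 440 [0.465 0.21  0.019]
```

View pics/crop.png

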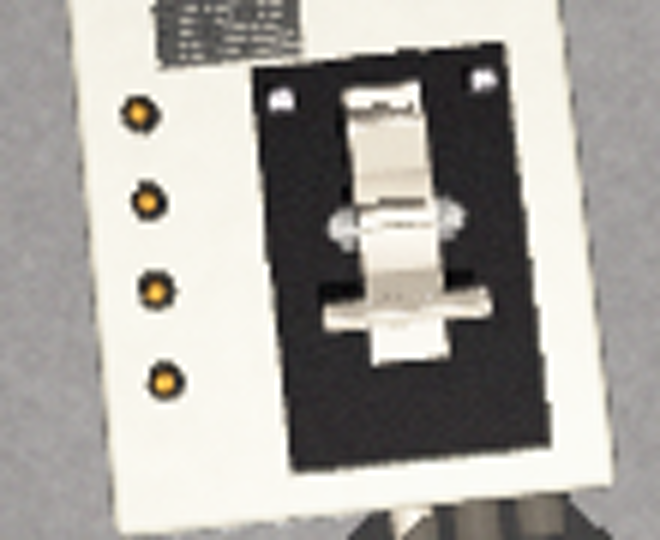

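In the crop the teeth stand straight up and at ±45°, not at ±22.5°/67.5° as described. The bar is at about −44°, which is half-way between clicks. I'll check whether the wheel has since moved.

```bash
cat >> h.py <<'E'
R=np.array([[.99259,-.12152],[.12152,.99259]]);C=np.array([.5373,.04997])
def prof(d):
    P=cloud("top",d);L=(P[...,:2]-C)@R*1000;o=[]
    for x in range(-54,58,4):
        r=[x]
        for a,b in((-12,12),(15,26),(-26,-15)):
            k=(abs(L[...,0]-x)<2)&(L[...,1]+20>a)&(L[...,1]+20<b)&(d>0);r.append(int(np.median(P[...,2][k])*1000) if k.any() else 0)
        o.append(r)
    return o
E
python3 - <<'E'
from h import *
from cell import manip
for i in range(2):
    p,d=vision.grab_frame("top")
print(prof(d)); print(manip.sense()["time_s"])
cv2.imwrite("pics/crop2.png",cv2.resize(p[195:285,200:310,::-1],None,fx=6,fy=6,interpolation=2))
E
```

```text
[[-54, 75, 75, 75], [-50, 74, 75, 74], [-46, 81, 75, 73], [-42, 83, 75, 75], [-38, 83, 75, 75], [-34, 109, 91, 77], [-30, 114, 114, 114], [-26, 110, 110, 111], [-22, 106, 75, 75], [-18, 102, 75, 76], [-14, 100, 75, 74], [-10, 104, 75, 74], [-6, 104, 79, 75], [-2, 124, 86, 84], [2, 125, 85, 86], [6, 104, 75, 76], [10, 103, 76, 74], [14, 101, 75, 74], [18, 102, 74, 75], [22, 106, 74, 76], [26, 110, 75, 75], [30, 113, 75, 74], [34, 112, 74, 74], [38, 82, 74, 75], [42, 82, 75, 74], [46, 79, 74, 75], [50, 74, 74, 74], [54, 73, 74, 75]]
0.2
```

View pics/crop2.png

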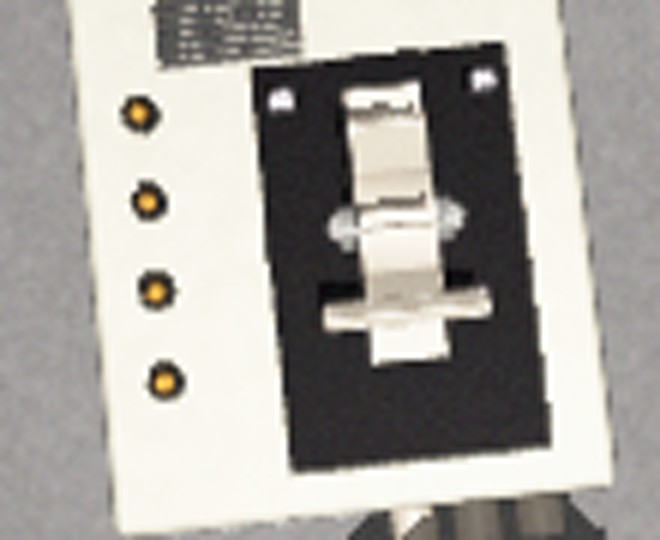

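The wheel is steady but mid-click, with the bar at −44° and the posts at +67.5°. A small push should tip it into the click with the bar at −22.5°, and I'll check after every flick. First I approach with the fingers shut and the closing line along case y.

>>> {"name": "step_arm", "arguments": {
  "moves": [
    {"rz": 8.2, "gripper": -1},
    {"rz": 8.2, "gripper": -1},
    {"tx": -0.0228, "ty": 0.0437, "gripper": -1},
    {"tx": -0.0228, "ty": 0.0437, "gripper": -1},
    {"tx": -0.0228, "ty": 0.0437, "gripper": -1}
  ],
  "squeeze": 20
}}

```text
invalid input at $.moves[0]: expected keys tx, ty, tz, rx, ry, rz, gripper
```

>>> {"name": "step_arm", "arguments": {
  "moves": [
    {"tx": -0.0228, "ty": 0.0437},
    {"tx": -0.0228, "ty": 0.0437},
    {"tx": -0.0228, "ty": 0.0437},
    {"tx": -0.0228, "ty": 0.0437},
    {"tx": -0.0228, "ty": 0.0437}
  ]
}}

```text
invalid input at $.moves[0]: expected keys tx, ty, tz, rx, ry, rz, gripper
```

>>> {"name": "step_arm", "arguments": {
  "moves": [
    {"tx": -0.0228, "ty": 0.0437},
    {"tx": -0.0228, "ty": 0.0437},
    {"tx": -0.0228, "ty": 0.0437},
    {"tx": -0.0228, "ty": 0.0437},
    {}
  ]
}}

```text
invalid input at $.moves[0]: expected keys tx, ty, tz, rx, ry, rz, gripper
```

```bash
cat >> h.py <<'E'
def tcp():
    from cell import manip
    from scipy.spatial.transform import Rotation as Ro
    s=manip.sense();p=s["position"];M=Ro.from_quat(s["orientation"]).as_matrix()
    print("t",s["time_s"],"tcp case mm",((np.array(p[:2])-C)@R*1000).round(1),"z",round(p[2]*1000,1),"toolx in case",(M[:2,0]@R).round(3),"toolz",M[:,2].round(3),"w",round(s["gripper_width"],3),"F",np.round(s["contact_force"],1))
E
python3 - <<'E'
from h import *
tcp()
E
```

```text
t 0.2 tcp case mm [-349.1 -631.6] z 230.8 toolx in case [-0.959 -0.282] toolz [-0.     0.001 -1.   ] w 1.005 F [0.1 0.3 0.3]
```

>>> {"name": "step_arm", "arguments": {
  "moves": [
    {"tx": 0, "ty": 0, "tz": 0, "rx": 0, "ry": 0, "rz": 8.2, "gripper": -1},
    {"tx": 0, "ty": 0, "tz": 0, "rx": 0, "ry": 0, "rz": 8.2, "gripper": -1},
    {"tx": -0.0228, "ty": 0.0437, "tz": 0, "rx": 0, "ry": 0, "rz": 0, "gripper": -1},
    {"tx": -0.0228, "ty": 0.0437, "tz": 0, "rx": 0, "ry": 0, "rz": 0, "gripper": -1},
    {"tx": -0.0228, "ty": 0.0437, "tz": 0, "rx": 0, "ry": 0, "rz": 0, "gripper": -1}
  ],
  "squeeze": 20
}}

```text
time_s: 0.82
position: [0.3199, -0.4798, 0.231]
orientation: [-0.061, 0.998, 0.0, -0.0]
contact_force: [1.1, -0.0, 0.1]
gripper_width: 0.001
grip_force: 0.0
```

>>> {"name": "step_arm", "arguments": {
  "moves": [
    {"tx": -0.0228, "ty": 0.0437, "tz": 0, "rx": 0, "ry": 0, "rz": 0, "gripper": -1},
    {"tx": -0.0228, "ty": 0.0437, "tz": 0, "rx": 0, "ry": 0, "rz": 0, "gripper": -1},
    {"tx": -0.0228, "ty": 0.0437, "tz": 0, "rx": 0, "ry": 0, "rz": 0, "gripper": -1},
    {"tx": -0.0228, "ty": 0.0437, "tz": 0, "rx": 0, "ry": 0, "rz": 0, "gripper": -1},
    {"tx": -0.0228, "ty": 0.0437, "tz": 0, "rx": 0, "ry": 0, "rz": 0, "gripper": -1}
  ]
}}

```text
time_s: 1.45
position: [0.4066, -0.249, 0.2314]
orientation: [-0.061, 0.998, -0.0, 0.0]
contact_force: [1.2, -0.8, -0.1]
gripper_width: 0.002
grip_force: 0.0
```

```bash
python3 - <<'E'
from h import *
tcp()
E
```

```text
t 1.45 tcp case mm [-166.  -280.8] z 231.4 toolx in case [-1.  0.] toolz [ 0. -0. -1.] w 0.002 F [ 1.2 -0.8 -0.1]
```

>>> {"name": "step_arm", "arguments": {
  "moves": [
    {"tx": -0.0228, "ty": 0.0437, "tz": 0, "rx": 0, "ry": 0, "rz": 0, "gripper": -1},
    {"tx": -0.0228, "ty": 0.0437, "tz": 0, "rx": 0, "ry": 0, "rz": 0, "gripper": -1},
    {"tx": -0.0228, "ty": 0.0437, "tz": 0, "rx": 0, "ry": 0, "rz": 0, "gripper": -1},
    {"tx": -0.0228, "ty": 0.0437, "tz": 0, "rx": 0, "ry": 0, "rz": 0, "gripper": -1},
    {"tx": -0.0228, "ty": 0.0437, "tz": 0, "rx": 0, "ry": 0, "rz": 0, "gripper": -1}
  ]
}}

```text
time_s: 2.08
position: [0.4933, -0.0181, 0.2315]
orientation: [-0.061, 0.998, 0.0, 0.0]
contact_force: [1.4, -0.4, -0.3]
gripper_width: 0.001
grip_force: 0.0
```

>>> {"name": "step_arm", "arguments": {
  "moves": [
    {"tx": 0, "ty": 0.02, "tz": 0.04, "rx": 0, "ry": 0, "rz": 0, "gripper": -1},
    {"tx": 0, "ty": 0.0, "tz": 0.03, "rx": 0, "ry": 0, "rz": 0, "gripper": -1},
    {"tx": 0, "ty": 0, "tz": 0, "rx": 0, "ry": 0, "rz": 0, "gripper": -1}
  ]
}}

```text
time_s: 2.45
position: [0.489, -0.0001, 0.1595]
orientation: [-0.061, 0.998, -0.001, -0.002]
contact_force: [0.4, 0.4, 1.2]
gripper_width: -0.001
grip_force: 0.0
```

```bash
python3 - <<'E'
from h import *
tcp()
p,d=vision.grab_frame("scene")
cv2.imwrite("pics/s1.png",cv2.resize(p[95:235,140:310,::-1],None,fx=4,fy=4,interpolation=2))
E
```

```text
t 2.45 tcp case mm [-54.  -43.8] z 159.5 toolx in case [-1. -0.] toolz [-0.004 -0.001 -1.   ] w -0.001 F [0.4 0.4 1.2]
```

View pics/s1.png

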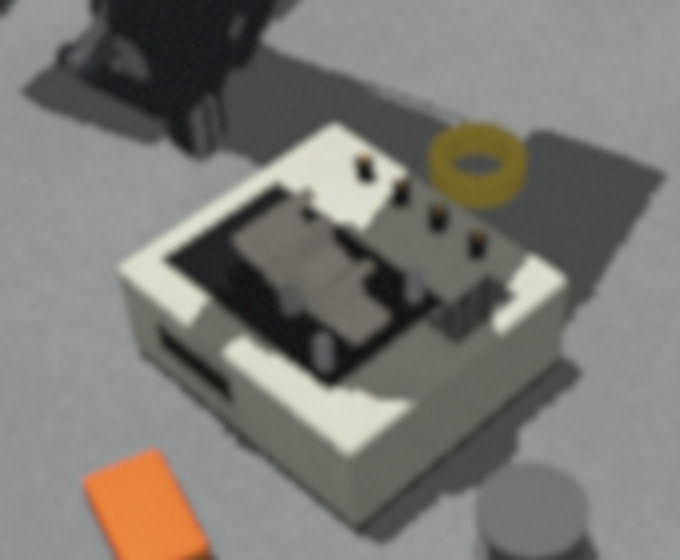

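The scene crop shows the shut gripper at about (195,120), near the box and clear of it, with the wheel in the arm's shadow. Next I line up y, go down to tip height 121 mm, and push gently.

>>> {"name": "step_arm", "arguments": {
  "moves": [
    {"tx": 0, "ty": 0.024, "tz": 0.01, "rx": 0, "ry": 0, "rz": 0, "gripper": -1},
    {"tx": 0, "ty": 0.0, "tz": 0.0285, "rx": 0, "ry": 0, "rz": 0, "gripper": -1},
    {"tx": -0.015, "ty": 0, "tz": 0, "rx": 0, "ry": 0, "rz": 0, "gripper": -1},
    {"tx": -0.01, "ty": 0, "tz": 0, "rx": 0, "ry": 0, "rz": 0, "gripper": -1},
    {"tx": 0, "ty": 0, "tz": 0, "rx": 0, "ry": 0, "rz": 0, "gripper": -1}
  ]
}}

```text
time_s: 3.12
position: [0.5143, 0.027, 0.124]
orientation: [-0.06, 0.998, 0.0, 0.001]
contact_force: [0.1, -0.5, -0.0]
gripper_width: -0.003
grip_force: 0.0
```

```bash
python3 - <<'E'
from h import *
tcp()
p,d=vision.grab_frame("top"); print(prof(d))
cv2.imwrite("pics/t3.png",cv2.resize(p[195:285,200:310,::-1],None,fx=6,fy=6,interpolation=2))
E
```

```text
t 3.125 tcp case mm [-25.6 -20. ] z 124.0 toolx in case [-1.     0.001] toolz [ 0.002  0.    -1.   ] w -0.003 F [ 0.1 -0.5 -0. ]
[[-54, 560, 559, 559], [-50, 560, 560, 560], [-46, 561, 560, 560], [-42, 560, 560, 560], [-38, 560, 561, 561], [-34, 561, 561, 561], [-30, 561, 561, 560], [-26, 561, 560, 560], [-22, 561, 561, 561], [-18, 561, 561, 561], [-14, 561, 560, 561], [-10, 561, 561, 561], [-6, 561, 560, 560], [-2, 560, 560, 560], [2, 560, 559, 559], [6, 560, 559, 559], [10, 559, 558, 558], [14, 558, 557, 557], [18, 557, 556, 556], [22, 556, 0, 0], [26, 0, 0, 0], [30, 0, 0, 0], [34, 0, 0, 0], [38, 0, 0, 0], [42, 0, 0, 0], [46, 0, 0, 0], [50, 0, 0, 0], [54, 0, 0, 0]]
```

>>> {"name": "step_arm", "arguments": {
  "moves": [
    {"tx": -0.003, "ty": 0, "tz": 0.002, "rx": 0, "ry": 0, "rz": 0, "gripper": -1},
    {"tx": -0.005, "ty": 0, "tz": 0, "rx": 0, "ry": 0, "rz": 0, "gripper": -1},
    {"tx": -0.004, "ty": 0, "tz": 0, "rx": 0, "ry": 0, "rz": 0, "gripper": -1}
  ]
}}

```text
time_s: 3.55
position: [0.5247, 0.0284, 0.1209]
orientation: [-0.061, 0.998, -0.0, 0.0]
contact_force: [0.7, 0.2, 0.3]
gripper_width: 0.002
grip_force: 0.0
```

>>> {"name": "step_arm", "arguments": {
  "moves": [
    {"tx": -0.003, "ty": 0, "tz": 0, "rx": 0, "ry": 0, "rz": 0, "gripper": -1},
    {"tx": -0.002, "ty": 0, "tz": 0, "rx": 0, "ry": 0, "rz": 0, "gripper": -1}
  ]
}}

```text
time_s: 3.8
position: [0.5295, 0.029, 0.1207]
orientation: [-0.061, 0.998, -0.0, -0.0]
contact_force: [-0.3, -0.6, -0.3]
gripper_width: -0.001
grip_force: 0.0
```

>>> {"name": "step_arm", "arguments": {
  "moves": [
    {"tx": -0.002, "ty": 0, "tz": 0, "rx": 0, "ry": 0, "rz": 0, "gripper": -1},
    {"tx": -0.002, "ty": 0, "tz": 0, "rx": 0, "ry": 0, "rz": 0, "gripper": -1}
  ]
}}

```text
time_s: 4.05
position: [0.5334, 0.0295, 0.1208]
orientation: [-0.061, 0.998, 0.0, 0.0]
contact_force: [-0.3, 0.0, 0.2]
gripper_width: 0.004
grip_force: 0.0
```

```bash
python3 - <<'E'
from h import *
tcp()
p,d=vision.grab_frame("scene")
cv2.imwrite("pics/s2.png",cv2.resize(p[95:235,140:310,::-1],None,fx=4,fy=4,interpolation=2))
E
```

```text
t 4.05 tcp case mm [ -6.3 -19.9] z 120.8 toolx in case [-1.  0.] toolz [ 0.  0. -1.] w 0.004 F [-0.3  0.   0.2]
```

View pics/s2.png

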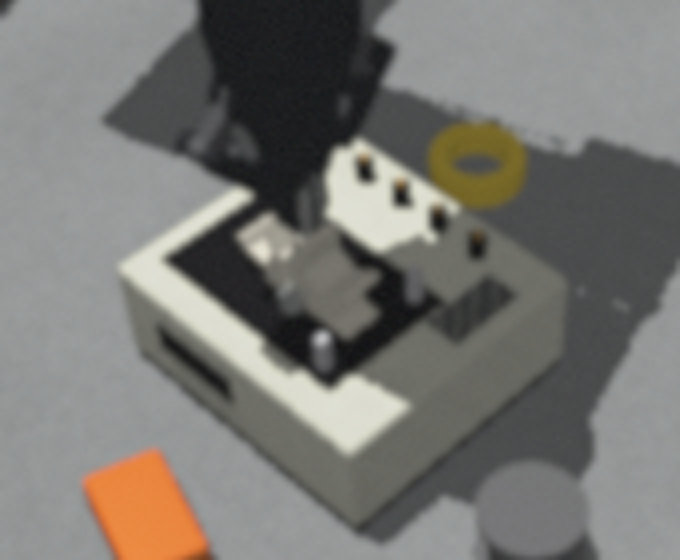

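The crop shows the shut fingertips right behind the upper tooth, at about (310,215), with almost no force. I'll lift off, back away and read the wheel from the scene camera's depth.

>>> {"name": "step_arm", "arguments": {
  "moves": [
    {"tx": 0, "ty": 0, "tz": -0.02, "rx": 0, "ry": 0, "rz": 0, "gripper": -1},
    {"tx": 0.02, "ty": 0, "tz": -0.03, "rx": 0, "ry": 0, "rz": 0, "gripper": -1},
    {"tx": 0.05, "ty": 0, "tz": 0, "rx": 0, "ry": 0, "rz": 0, "gripper": -1}
  ]
}}

```text
time_s: 4.47
position: [0.4657, 0.0216, 0.1725]
orientation: [-0.061, 0.998, 0.0, 0.002]
contact_force: [-0.2, 1.0, -0.5]
gripper_width: 0.004
grip_force: 0.0
```

```bash
cat >> h.py <<'E'
def wheel(d,n="scene"):
    """max heights over the wheel band and the bar side bands, by case x"""
    P=cloud(n,d);L=(P[...,:2]-C)@R*1000;Z=P[...,2]*1000;o=[]
    for x in range(-54,58,4):
        r=[x]
        for a,b in((-12,12),(16,26),(-26,-16)):
            k=(abs(L[...,0]-x)<2)&(L[...,1]+20>a)&(L[...,1]+20<b)&(d>0)&(Z<140);r.append(int(np.percentile(Z[k],90)) if k.any() else 0)
        o.append(r)
    return o
E
python3 - <<'E'
from h import *
tcp()
s=np.load("scene0.npz");print("before",wheel(s["d"]))
p,d=vision.grab_frame("scene");print("now",wheel(d))
p2,d2=vision.grab_frame("top");print("top",(d2[195:285,200:310]>.7).mean())
cv2.imwrite("pics/s3.png",cv2.resize(p[95:235,140:310,::-1],None,fx=4,fy=4,interpolation=2))
E
```

```text
t 4.475 tcp case mm [-74.5 -19.4] z 172.5 toolx in case [-1.  0.] toolz [ 0.004  0.001 -1.   ] w 0.004 F [-0.2  1.  -0.5]
before [[-54, 73, 0, 74], [-50, 75, 0, 75], [-46, 81, 0, 75], [-42, 83, 0, 75], [-38, 84, 0, 75], [-34, 89, 0, 75], [-30, 114, 114, 114], [-26, 114, 115, 113], [-22, 111, 0, 93], [-18, 105, 0, 75], [-14, 102, 0, 76], [-10, 104, 0, 76], [-6, 106, 0, 76], [-2, 125, 0, 88], [2, 126, 0, 87], [6, 122, 0, 87], [10, 105, 0, 82], [14, 103, 76, 75], [18, 102, 77, 76], [22, 103, 76, 75], [26, 107, 75, 75], [30, 112, 75, 0], [34, 113, 76, 74], [38, 83, 76, 75], [42, 83, 74, 76], [46, 82, 76, 75], [50, 79, 75, 76], [54, 76, 76, 76]]
now [[-54, 75, 0, 75], [-50, 76, 0, 76], [-46, 75, 0, 76], [-42, 76, 0, 76], [-38, 75, 0, 76], [-34, 92, 0, 75], [-30, 92, 0, 76], [-26, 89, 117, 76], [-22, 120, 120, 120], [-18, 120, 122, 120], [-14, 113, 117, 76], [-10, 107, 0, 74], [-6, 105, 0, 75], [-2, 106, 0, 87], [2, 106, 0, 87], [6, 99, 0, 87], [10, 124, 76, 81], [14, 124, 0, 75], [18, 101, 0, 76], [22, 98, 74, 75], [26, 98, 75, 76], [30, 101, 75, 75], [34, 103, 76, 74], [38, 105, 76, 74], [42, 105, 75, 75], [46, 76, 75, 76], [50, 75, 76, 76], [54, 76, 75, 75]]
top 0.7202020202020202
```

View pics/s3.png

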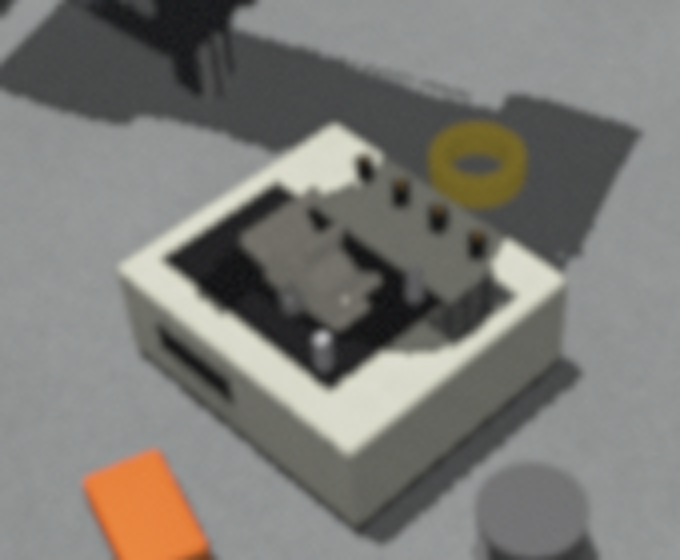

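The wheel now shows teeth at about +17° and +62°, with the bar at about −27°. I'll take another look to see whether it has settled.

```bash
cat >> h.py <<'E'
def barang(d,n="scene"):
    P=cloud(n,d);L=(P[...,:2]-C)@R*1000;Z=P[...,2]*1000;y=L[...,1]+20
    # bar overhang points off the wheel sides
    k=(abs(y)>16)&(abs(y)<26)&(d>0)&(Z>95)&(Z<135)&(abs(L[...,0])<60)
    k[:]&=np.hypot(L[...,0],Z-81)<52
    x,z=L[...,0][k],Z[k]
    w=(abs(y)<12)&(d>0)&(Z<135)&(Z>85); r=np.hypot(L[...,0],Z-81);w&=(r>40)&(r<50)
    a=np.degrees(np.arctan2(L[...,0][w],Z[w]-81))
    h=np.histogram(a,np.arange(-92,96,4));print("bar n",k.sum(),"xz",x.mean().round(1),z.mean().round(1),"ang",np.degrees(np.arctan2(np.median(x),np.median(z)-81)).round(1),"tooth hist",[(int(e),int(c)) for e,c in zip(h[1]+2,h[0]) if c])
E
python3 - <<'E'
from h import *
barang(np.load("scene0.npz")["d"]);barang(np.load("top0.npz")["d"],"top")
for n in("scene","scene","top"):
    p,d=vision.grab_frame(n);barang(d,n)
E
```

```text
bar n 35 xz -26.8 112.6 ang -39.6 tooth hist [(-46, 2), (-42, 12), (-38, 14), (-2, 5), (2, 13), (6, 15), (42, 5), (46, 16), (50, 8)]
bar n 46 xz -29.5 113.1 ang -42.3 tooth hist [(-86, 3), (-82, 3), (-50, 3), (-46, 10), (-42, 33), (-38, 4), (-2, 17), (2, 21), (42, 25), (46, 16), (50, 4), (86, 1)]
bar n 38 xz -18.7 118.7 ang -25.4 tooth hist [(-34, 1), (-30, 3), (-26, 21), (-22, 3), (14, 8), (18, 23), (22, 3), (58, 21), (62, 13), (66, 1)]
bar n 38 xz -18.4 118.5 ang -25.5 tooth hist [(-30, 7), (-26, 16), (-22, 8), (14, 8), (18, 18), (22, 8), (58, 20), (62, 14)]
bar n 31 xz -20.2 118.9 ang -27.5 tooth hist [(-30, 8), (-26, 23), (10, 7), (14, 22), (18, 13), (54, 6), (58, 26), (62, 8)]
```

The wheel stays at about −28°, so the detent does not pull it fully into the click. I'll rely on small measured pushes. Next I push the bar's own tooth over the top, slowly, to about +15°.

>>> {"name": "step_arm", "arguments": {
  "moves": [
    {"tx": 0, "ty": 0, "tz": 0.03, "rx": 0, "ry": 0, "rz": 0, "gripper": -1},
    {"tx": -0.01, "ty": 0, "tz": 0.0215, "rx": 0, "ry": 0, "rz": 0, "gripper": -1},
    {"tx": -0.016, "ty": 0, "tz": 0, "rx": 0, "ry": 0, "rz": 0, "gripper": -1},
    {"tx": 0, "ty": 0, "tz": 0, "rx": 0, "ry": 0, "rz": 0, "gripper": -1}
  ]
}}

```text
time_s: 5.22
position: [0.4918, 0.0245, 0.1196]
orientation: [-0.061, 0.998, -0.0, 0.0]
contact_force: [-0.4, 0.4, -0.5]
gripper_width: 0.001
grip_force: 0.0
```

>>> {"name": "step_arm", "arguments": {
  "moves": [
    {"tx": -0.005, "ty": 0, "tz": 0, "rx": 0, "ry": 0, "rz": 0, "gripper": -1},
    {"tx": -0.005, "ty": 0, "tz": 0, "rx": 0, "ry": 0, "rz": 0, "gripper": -1},
    {"tx": -0.005, "ty": 0, "tz": 0, "rx": 0, "ry": 0, "rz": 0, "gripper": -1}
  ]
}}

```text
time_s: 5.6
position: [0.505, 0.0261, 0.1198]
orientation: [-0.061, 0.998, 0.0, 0.0]
contact_force: [-0.2, -0.2, 0.1]
gripper_width: 0.003
grip_force: 0.0
```

```bash
python3 - <<'E'
from h import *
tcp()
p,d=vision.grab_frame("scene");barang(d)
E
```

```text
t 5.6 tcp case mm [-35.  -19.8] z 119.8 toolx in case [-1.  0.] toolz [ 0.001  0.    -1.   ] w 0.003 F [-0.2 -0.2  0.1]
bar n 40 xz -15.7 120.4 ang -21.2 tooth hist [(-70, 3), (-66, 2), (-38, 1), (-30, 5), (-26, 5), (-22, 20), (-18, 7), (18, 6), (22, 17), (26, 7), (62, 20), (66, 15), (70, 1)]
```

>>> {"name": "step_arm", "arguments": {
  "moves": [
    {"tx": -0.005, "ty": 0, "tz": 0, "rx": 0, "ry": 0, "rz": 0, "gripper": -1},
    {"tx": -0.005, "ty": 0, "tz": 0, "rx": 0, "ry": 0, "rz": 0, "gripper": -1}
  ]
}}

```text
time_s: 5.9
position: [0.5112, 0.0264, 0.1202]
orientation: [-0.061, 0.998, -0.001, -0.003]
contact_force: [-27.5, 4.8, 37.6]
gripper_width: -0.004
grip_force: 22.5
```

```bash
python3 - <<'E'
from h import *
tcp()
for i in range(2):
    p,d=vision.grab_frame("scene");barang(d)
E
```

```text
t 5.9 tcp case mm [-28.8 -20.3] z 120.2 toolx in case [-1.  0.] toolz [-0.006 -0.002 -1.   ] w -0.004 F [-27.5   4.8  37.6]
bar n 40 xz -12.5 121.6 ang -16.1 tooth hist [(-66, 4), (-62, 10), (-34, 1), (-26, 2), (-22, 7), (-18, 23), (-14, 11), (22, 6), (26, 16), (30, 7), (66, 18), (70, 14), (74, 4)]
bar n 37 xz -11.9 121.5 ang -15.4 tooth hist [(-66, 3), (-62, 12), (-58, 2), (-26, 3), (-22, 7), (-18, 17), (-14, 16), (-10, 1), (22, 2), (26, 15), (30, 12), (66, 11), (70, 19), (74, 5)]
```

>>> {"name": "step_arm", "arguments": {
  "moves": [
    {"tx": -0.005, "ty": 0, "tz": 0, "rx": 0, "ry": 0, "rz": 0, "gripper": -1},
    {"tx": -0.005, "ty": 0, "tz": 0, "rx": 0, "ry": 0, "rz": 0, "gripper": -1}
  ]
}}

```text
time_s: 6.25
position: [0.5218, 0.0277, 0.1231]
orientation: [-0.061, 0.998, -0.001, -0.002]
contact_force: [-28.0, 3.4, 51.6]
gripper_width: -0.001
grip_force: 28.1
```

```bash
python3 - <<'E'
from h import *
tcp()
for i in range(2):
    p,d=vision.grab_frame("scene");barang(d)
E
```

```text
t 6.25 tcp case mm [-18.1 -20.2] z 123.1 toolx in case [-1.    -0.001] toolz [-0.003 -0.001 -1.   ] w -0.001 F [-28.    3.4  51.6]
bar n 40 xz -2.6 123.9 ang -2.5 tooth hist [(-50, 8), (-46, 6), (-18, 1), (-14, 4), (-10, 7), (-6, 15), (-2, 25), (2, 1), (38, 18), (42, 9), (78, 8), (82, 23), (86, 2)]
bar n 35 xz -0.7 124.4 ang 0.2 tooth hist [(-50, 1), (-46, 10), (-42, 3), (-14, 1), (-10, 2), (-6, 12), (-2, 15), (2, 18), (38, 7), (42, 15), (46, 5), (82, 22), (86, 2)]
```

The force is steep (28 N back, 51 N up), so the rounded fingertip is wedging on the bar's outer corner. I'm pressing too shallow, so I'll lift off, look, and redo it deeper.

>>> {"name": "step_arm", "arguments": {
  "moves": [
    {"tx": 0.003, "ty": 0, "tz": -0.004, "rx": 0, "ry": 0, "rz": 0, "gripper": -1},
    {"tx": 0.005, "ty": 0, "tz": -0.015, "rx": 0, "ry": 0, "rz": 0, "gripper": -1},
    {"tx": 0.03, "ty": 0, "tz": -0.005, "rx": 0, "ry": 0, "rz": 0, "gripper": -1}
  ]
}}

```text
time_s: 6.72
position: [0.4877, 0.024, 0.1443]
orientation: [-0.061, 0.998, -0.0, 0.001]
contact_force: [0.0, 0.6, -0.5]
gripper_width: -0.002
grip_force: 0.0
```

```bash
python3 - <<'E'
from h import *
tcp()
for i in range(2):
    p,d=vision.grab_frame("scene");barang(d)
E
```

```text
t 6.725 tcp case mm [-52.4 -19.7] z 144.3 toolx in case [-1.  0.] toolz [ 0.001 -0.    -1.   ] w -0.002 F [ 0.   0.6 -0.5]
bar n 38 xz 0.2 124.2 ang 1.2 tooth hist [(-50, 1), (-46, 14), (-42, 10), (-6, 3), (-2, 12), (2, 22), (6, 1), (42, 19), (46, 9), (82, 6), (86, 9)]
bar n 36 xz 0.1 124.4 ang 0.9 tooth hist [(-50, 2), (-46, 18), (-42, 7), (-6, 4), (-2, 13), (2, 23), (6, 1), (38, 3), (42, 15), (46, 8), (82, 12), (86, 4)]
```

>>> {"name": "step_arm", "arguments": {
  "moves": [
    {"tx": -0.01, "ty": 0, "tz": 0.0265, "rx": 0, "ry": 0, "rz": 0, "gripper": -1},
    {"tx": -0.015, "ty": 0, "tz": 0, "rx": 0, "ry": 0, "rz": 0, "gripper": -1},
    {"tx": -0.006, "ty": 0, "tz": 0, "rx": 0, "ry": 0, "rz": 0, "gripper": -1},
    {"tx": -0.004, "ty": 0, "tz": 0, "rx": 0, "ry": 0, "rz": 0, "gripper": -1}
  ]
}}

```text
time_s: 7.32
position: [0.522, 0.028, 0.1172]
orientation: [-0.061, 0.998, -0.0, -0.0]
contact_force: [-5.4, -0.5, 3.7]
gripper_width: -0.003
grip_force: 2.5
```

```bash
python3 - <<'E'
from h import *
tcp()
for i in range(2):
    p,d=vision.grab_frame("scene");barang(d)
E
```

```text
t 7.325 tcp case mm [-17.9 -19.9] z 117.2 toolx in case [-1.     0.001] toolz [-0. -0. -1.] w -0.003 F [-5.4 -0.5  3.7]
bar n 38 xz -1.1 124.2 ang -0.5 tooth hist [(-50, 1), (-46, 9), (-22, 1), (-18, 2), (-14, 5), (-10, 7), (-6, 16), (-2, 14), (2, 16), (38, 8), (42, 16), (46, 3), (82, 22), (86, 4)]
bar n 37 xz -0.9 124.3 ang -0.3 tooth hist [(-54, 1), (-50, 6), (-46, 4), (-22, 2), (-18, 1), (-14, 6), (-10, 8), (-6, 13), (-2, 12), (2, 17), (38, 9), (42, 18), (46, 2), (82, 18), (86, 8)]
```

>>> {"name": "step_arm", "arguments": {
  "moves": [
    {"tx": -0.003, "ty": 0, "tz": 0, "rx": 0, "ry": 0, "rz": 0, "gripper": -1},
    {"tx": -0.003, "ty": 0, "tz": 0, "rx": 0, "ry": 0, "rz": 0, "gripper": -1}
  ]
}}

```text
time_s: 7.68
position: [0.5255, 0.0282, 0.1168]
orientation: [-0.061, 0.998, -0.0, -0.002]
contact_force: [-7.9, -0.3, 5.9]
gripper_width: 0.001
grip_force: 4.0
```

```bash
python3 - <<'E'
from h import *
tcp()
for i in range(2):
    p,d=vision.grab_frame("scene");barang(d)
E
```

```text
t 7.675 tcp case mm [-14.3 -20.2] z 116.8 toolx in case [-1.     0.001] toolz [-0.003 -0.001 -1.   ] w 0.001 F [-7.9 -0.3  5.9]
bar n 39 xz 2.4 124.2 ang 3.6 tooth hist [(-46, 2), (-42, 5), (-38, 2), (-18, 2), (-14, 2), (-10, 3), (-6, 8), (-2, 12), (2, 16), (6, 18), (42, 8), (46, 16), (50, 5)]
bar n 36 xz 3.2 124.2 ang 5.0 tooth hist [(-82, 1), (-46, 1), (-42, 5), (-38, 1), (-18, 2), (-14, 1), (-10, 1), (-6, 6), (-2, 14), (2, 11), (6, 20), (10, 1), (42, 6), (46, 18), (50, 7)]
```

>>> {"name": "step_arm", "arguments": {
  "moves": [
    {"tx": -0.004, "ty": 0, "tz": -0.0005, "rx": 0, "ry": 0, "rz": 0, "gripper": -1},
    {"tx": -0.003, "ty": 0, "tz": -0.0005, "rx": 0, "ry": 0, "rz": 0, "gripper": -1}
  ]
}}

```text
time_s: 8.02
position: [0.5318, 0.0289, 0.1169]
orientation: [-0.06, 0.998, -0.0, -0.002]
contact_force: [-8.5, 0.1, -1.5]
gripper_width: -0.0
grip_force: 3.4
```

```bash
python3 - <<'E'
from h import *
tcp()
for i in range(2):
    p,d=vision.grab_frame("scene");barang(d)
E
```

```text
t 8.025 tcp case mm [ -8.  -20.2] z 116.9 toolx in case [-1.     0.001] toolz [-0.005 -0.001 -1.   ] w -0.0 F [-8.5  0.1 -1.5]
bar n 34 xz 9.1 123.9 ang 12.1 tooth hist [(-82, 3), (-78, 7), (-34, 6), (-30, 2), (-14, 3), (-10, 1), (-2, 2), (2, 8), (6, 9), (10, 15), (14, 21), (50, 6), (54, 21), (58, 6)]
bar n 36 xz 9.5 123.6 ang 12.7 tooth hist [(-78, 9), (-74, 2), (-34, 4), (-30, 5), (-26, 1), (-14, 1), (-10, 2), (-6, 1), (-2, 1), (2, 8), (6, 13), (10, 15), (14, 20), (18, 2), (50, 1), (54, 22), (58, 10)]
```

>>> {"name": "step_arm", "arguments": {
  "moves": [
    {"tx": -0.002, "ty": 0, "tz": -0.001, "rx": 0, "ry": 0, "rz": 0, "gripper": -1},
    {"tx": -0.002, "ty": 0, "tz": -0.001, "rx": 0, "ry": 0, "rz": 0, "gripper": -1}
  ]
}}

```text
time_s: 8.38
position: [0.5376, 0.0299, 0.1195]
orientation: [-0.061, 0.998, -0.0, -0.001]
contact_force: [-4.8, -0.5, -2.5]
gripper_width: -0.002
grip_force: 2.2
```

>>> {"name": "step_arm", "arguments": {
  "moves": [
    {"tx": 0.001, "ty": 0, "tz": -0.01, "rx": 0, "ry": 0, "rz": 0, "gripper": -1},
    {"tx": 0.01, "ty": 0, "tz": -0.025, "rx": 0, "ry": 0, "rz": 0, "gripper": -1},
    {"tx": 0.05, "ty": 0, "tz": 0, "rx": 0, "ry": 0, "rz": 0, "gripper": -1}
  ]
}}

```text
time_s: 8.75
position: [0.4818, 0.024, 0.1578]
orientation: [-0.061, 0.998, 0.001, 0.004]
contact_force: [-1.2, 0.9, 0.5]
gripper_width: -0.003
grip_force: 0.0
```

```bash
python3 - <<'E'
from h import *
tcp()
for n in("scene","scene","top"):
    p,d=vision.grab_frame(n);barang(d,n)
E
```

```text
t 8.75 tcp case mm [-58.2 -19. ] z 157.8 toolx in case [-1. -0.] toolz [ 0.008  0.002 -1.   ] w -0.003 F [-1.2  0.9  0.5]
bar n 32 xz 15.7 122.3 ang 20.9 tooth hist [(-74, 2), (-70, 9), (-66, 3), (-30, 1), (-26, 14), (-22, 13), (18, 15), (22, 19), (26, 2), (58, 1), (62, 24), (66, 9)]
bar n 34 xz 16.0 122.5 ang 21.3 tooth hist [(-74, 3), (-70, 6), (-66, 3), (-30, 1), (-26, 7), (-22, 19), (-18, 3), (18, 13), (22, 21), (26, 4), (58, 3), (62, 20), (66, 14), (70, 1)]
bar n 40 xz 12.8 123.0 ang 16.8 tooth hist [(14, 20), (18, 22), (22, 6), (58, 9), (62, 26), (66, 6), (70, 1)]
```

The bar is now at about +19°, near the click before the last. I push the plain tooth behind it, currently at about −26°, the same way.

>>> {"name": "step_arm", "arguments": {
  "moves": [
    {"tx": 0, "ty": -0.001, "tz": 0.03, "rx": 0, "ry": 0, "rz": 0, "gripper": -1},
    {"tx": -0.008, "ty": 0, "tz": 0.01, "rx": 0, "ry": 0, "rz": 0, "gripper": -1},
    {"tx": -0.012, "ty": 0, "tz": 0, "rx": 0, "ry": 0, "rz": 0, "gripper": -1},
    {"tx": -0.006, "ty": 0, "tz": 0, "rx": 0, "ry": 0, "rz": 0, "gripper": -1}
  ]
}}

```text
time_s: 9.4
position: [0.5058, 0.0253, 0.1155]
orientation: [-0.061, 0.998, -0.0, 0.001]
contact_force: [-0.7, 0.3, -1.2]
gripper_width: 0.001
grip_force: 0.0
```

>>> {"name": "step_arm", "arguments": {
  "moves": [
    {"tx": -0.004, "ty": 0, "tz": 0, "rx": 0, "ry": 0, "rz": 0, "gripper": -1},
    {"tx": -0.004, "ty": 0, "tz": 0, "rx": 0, "ry": 0, "rz": 0, "gripper": -1}
  ]
}}

```text
time_s: 9.65
position: [0.51, 0.0252, 0.1147]
orientation: [-0.06, 0.998, -0.0, -0.002]
contact_force: [-10.2, -0.0, 6.6]
gripper_width: -0.0
grip_force: 4.9
```

```bash
python3 - <<'E'
from h import *
tcp()
p,d=vision.grab_frame("scene");barang(d)
E
```

```text
t 9.65 tcp case mm [-30.1 -21.3] z 114.7 toolx in case [-1.     0.001] toolz [-0.003 -0.001 -1.   ] w -0.0 F [-10.2  -0.    6.6]
bar n 28 xz 19.1 121.4 ang 25.4 tooth hist [(-66, 4), (-62, 7), (-34, 1), (-30, 2), (-26, 7), (-22, 16), (-18, 20), (-14, 4), (22, 12), (26, 15), (30, 7), (66, 25), (70, 8), (74, 3)]
```

>>> {"name": "step_arm", "arguments": {
  "moves": [
    {"tx": -0.004, "ty": 0, "tz": -0.0005, "rx": 0, "ry": 0, "rz": 0, "gripper": -1},
    {"tx": -0.004, "ty": 0, "tz": -0.0005, "rx": 0, "ry": 0, "rz": 0, "gripper": -1},
    {"tx": -0.004, "ty": 0, "tz": -0.0005, "rx": 0, "ry": 0, "rz": 0, "gripper": -1}
  ]
}}

```text
time_s: 10.07
position: [0.5196, 0.0259, 0.116]
orientation: [-0.06, 0.998, -0.001, -0.004]
contact_force: [-14.1, -0.8, 11.5]
gripper_width: 0.003
grip_force: 7.3
```

```bash
python3 - <<'E'
from h import *
tcp()
p,d=vision.grab_frame("scene");barang(d)
E
```

```text
t 10.075 tcp case mm [-20.5 -21.8] z 116.0 toolx in case [-1.     0.001] toolz [-0.007 -0.002 -1.   ] w 0.003 F [-14.1  -0.8  11.5]
bar n 26 xz 27.9 117.4 ang 37.4 tooth hist [(-54, 1), (-50, 7), (-46, 1), (-30, 1), (-14, 10), (-10, 17), (-6, 20), (-2, 9), (34, 9), (38, 17), (42, 4), (78, 24), (82, 13)]
```

>>> {"name": "step_arm", "arguments": {
  "moves": [
    {"tx": -0.003, "ty": 0, "tz": 0, "rx": 0, "ry": 0, "rz": 0, "gripper": -1},
    {"tx": -0.003, "ty": 0, "tz": 0, "rx": 0, "ry": 0, "rz": 0, "gripper": -1},
    {"tx": -0.003, "ty": 0, "tz": 0, "rx": 0, "ry": 0, "rz": 0, "gripper": -1}
  ]
}}

```text
time_s: 10.5
position: [0.5298, 0.0272, 0.1162]
orientation: [-0.06, 0.998, -0.001, -0.002]
contact_force: [-9.5, -2.3, 6.2]
gripper_width: -0.003
grip_force: 4.9
```

```bash
python3 - <<'E'
from h import *
tcp()
p,d=vision.grab_frame("scene");barang(d)
E
```

```text
t 10.5 tcp case mm [-10.2 -21.7] z 116.2 toolx in case [-1.     0.001] toolz [-0.005 -0.002 -1.   ] w -0.003 F [-9.5 -2.3  6.2]
bar n 30 xz 34.7 109.8 ang 51.3 tooth hist [(-86, 1), (-82, 9), (-42, 2), (-38, 5), (-34, 2), (-18, 1), (-14, 1), (-2, 7), (2, 13), (6, 13), (10, 22), (46, 8), (50, 18), (54, 9)]
```

>>> {"name": "step_arm", "arguments": {
  "moves": [
    {"tx": -0.003, "ty": 0, "tz": -0.001, "rx": 0, "ry": 0, "rz": 0, "gripper": -1},
    {"tx": -0.002, "ty": 0, "tz": -0.001, "rx": 0, "ry": 0, "rz": 0, "gripper": -1}
  ]
}}

```text
time_s: 10.8
position: [0.5349, 0.0281, 0.1173]
orientation: [-0.06, 0.998, -0.0, -0.003]
contact_force: [-5.1, -0.3, -1.8]
gripper_width: 0.002
grip_force: 2.2
```

```bash
python3 - <<'E'
from h import *
tcp()
p,d=vision.grab_frame("scene");barang(d)
E
```

```text
t 10.8 tcp case mm [ -5.1 -21.5] z 117.3 toolx in case [-1.     0.001] toolz [-0.005 -0.001 -1.   ] w 0.002 F [-5.1 -0.3 -1.8]
bar n 30 xz 37.9 105.4 ang 57.4 tooth hist [(-82, 1), (-78, 1), (-74, 6), (-70, 3), (-38, 1), (-34, 1), (-30, 2), (-26, 3), (-10, 1), (2, 3), (6, 8), (10, 12), (14, 16), (18, 13), (54, 16), (58, 16), (62, 6)]
```

>>> {"name": "step_arm", "arguments": {
  "moves": [
    {"tx": -0.002, "ty": 0, "tz": -0.001, "rx": 0, "ry": 0, "rz": 0, "gripper": -1},
    {"tx": -0.002, "ty": 0, "tz": -0.001, "rx": 0, "ry": 0, "rz": 0, "gripper": -1},
    {"tx": -0.001, "ty": 0, "tz": 0, "rx": 0, "ry": 0, "rz": 0, "gripper": -1}
  ]
}}

```text
time_s: 11.22
position: [0.5421, 0.0294, 0.1203]
orientation: [-0.061, 0.998, -0.0, -0.0]
contact_force: [-3.9, -0.1, -0.6]
gripper_width: 0.001
grip_force: 1.7
```

```bash
python3 - <<'E'
from h import *
tcp()
p,d=vision.grab_frame("scene");barang(d)
E
```

```text
t 11.225 tcp case mm [  2.3 -21. ] z 120.3 toolx in case [-1.  0.] toolz [-0.001 -0.    -1.   ] w 0.001 F [-3.9 -0.1 -0.6]
bar n 39 xz 40.5 99.5 ang 65.7 tooth hist [(-70, 2), (-66, 11), (-62, 2), (-26, 3), (-22, 2), (-18, 6), (6, 1), (10, 2), (14, 6), (18, 12), (22, 16), (26, 11), (62, 15), (66, 15), (70, 8)]
```

>>> {"name": "step_arm", "arguments": {
  "moves": [
    {"tx": 0.0005, "ty": 0, "tz": -0.01, "rx": 0, "ry": 0, "rz": 0, "gripper": -1},
    {"tx": 0.0, "ty": 0, "tz": -0.025, "rx": 0, "ry": 0, "rz": 0, "gripper": -1},
    {"tx": 0.05, "ty": 0, "tz": -0.02, "rx": 0, "ry": 0, "rz": 0, "gripper": -1},
    {"tx": 0.06, "ty": 0, "tz": 0, "rx": 0, "ry": 0, "rz": 0, "gripper": -1}
  ]
}}

```text
time_s: 11.78
position: [0.4345, 0.017, 0.1778]
orientation: [-0.061, 0.998, 0.001, 0.003]
contact_force: [-0.4, 0.7, 1.0]
gripper_width: 0.0
grip_force: 0.0
```

```bash
python3 - <<'E'
from h import *
tcp()
for n in("scene","scene","top","top"):
    p,d=vision.grab_frame(n);barang(d,n)
cv2.imwrite("pics/t4.png",cv2.resize(p[195:285,200:310,::-1],None,fx=6,fy=6,interpolation=2))
E
```

```text
t 11.775 tcp case mm [-106.   -20.2] z 177.8 toolx in case [-1.  0.] toolz [ 0.006  0.002 -1.   ] w 0.0 F [-0.4  0.7  1. ]
bar n 31 xz 40.8 98.8 ang 66.7 tooth hist [(-70, 1), (-66, 11), (-62, 7), (-22, 11), (-18, 17), (-14, 1), (18, 1), (22, 11), (26, 18), (62, 5), (66, 25), (70, 8)]
bar n 32 xz 41.2 99.2 ang 66.5 tooth hist [(-70, 1), (-66, 11), (-62, 6), (-26, 1), (-22, 10), (-18, 21), (22, 15), (26, 17), (62, 12), (66, 17), (70, 10)]
bar n 47 xz 38.4 99.2 ang 64.6 tooth hist [(-70, 8), (-66, 25), (-62, 10), (-26, 11), (-22, 22), (-18, 7), (18, 19), (22, 21), (26, 5), (62, 20), (66, 14), (70, 4)]
bar n 48 xz 38.3 99.3 ang 64.6 tooth hist [(-70, 5), (-66, 30), (-62, 5), (-26, 10), (-22, 23), (-18, 8), (18, 18), (22, 22), (26, 3), (58, 1), (62, 19), (66, 17), (70, 1), (74, 1)]
```

View pics/t4.png

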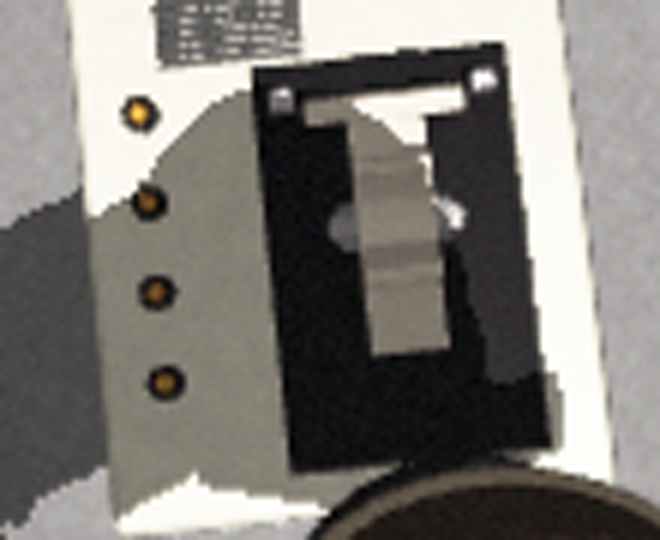

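The picture shows the bar, (305,110) to (465,95), resting between the posts at (281,100) and (484,78). The teeth stand at about ±22° and ±66°, so the wheel is in the click. I'll move further clear, check once more and hand in.

>>> {"name": "step_arm", "arguments": {
  "moves": [
    {"tx": 0, "ty": -0.02, "tz": -0.04, "rx": 0, "ry": 0, "rz": 0, "gripper": -1},
    {"tx": 0, "ty": -0.02, "tz": -0.02, "rx": 0, "ry": 0, "rz": 0, "gripper": -1},
    {"tx": 0, "ty": 0, "tz": 0, "rx": 0, "ry": 0, "rz": 0, "gripper": -1},
    {"tx": 0, "ty": 0, "tz": 0, "rx": 0, "ry": 0, "rz": 0, "gripper": -1}
  ]
}}

```text
time_s: 12.48
position: [0.4381, -0.0233, 0.235]
orientation: [-0.06, 0.998, 0.0, 0.0]
contact_force: [-0.9, -0.0, -0.6]
gripper_width: -0.003
grip_force: 0.0
```

```bash
python3 - <<'E'
from h import *
from cell import manip
tcp()
p,d=vision.grab_frame("scene");barang(d)
print(manip.finish_job())
E
```

```text
t 12.475 tcp case mm [-107.3  -60.6] z 235.0 toolx in case [-1.     0.001] toolz [ 0.  0. -1.] w -0.003 F [-0.9 -0.  -0.6]
bar n 35 xz 41.3 98.7 ang 66.8 tooth hist [(-70, 1), (-66, 8), (-62, 7), (-58, 2), (-22, 10), (-18, 21), (-14, 2), (22, 13), (26, 18), (62, 4), (66, 26), (70, 10), (74, 1)]
the job is handed in; nothing more can be done
None
```

The job is handed in at about 12.5 s: the cross bar rests between the two posts (about 67°, target 67.5°) and the arm is clear of everything; one push peaked near 59 N at the fingertip, and the detent barely pulled, so I pushed the wheel slowly most of the way instead of letting it run on by itself.

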